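# Stand a glass carrier up in the curing stand and pin it

## Task

Tip the blue-framed glass carrier up off the deck of the curing stand so that it stands upright on its far long edge, flat against the stand's backrest. Then take the red-headed lock pin from its grey block and put it down through the carrier's lug and the hole in the stand's steel ear below it until its collar sits on the lug. Do not let the carrier fall off the stand, and leave the other things on the bench where they are.

Things in the scene. Friction and masses are not known exactly. Their poses are not given: they have to be found in the camera images.
- cure_stand: fixed metal stand. Origin on the bench under the middle of the backrest's front face; x away from the robot through the backrest, y left along it, z up. Deck: x -74 to 0 mm, y +-83, top at z = 50. Base plate 8 mm thick, x -74 to 54, y +-88. Backrest: open frame 12 mm thick, front face x = 0, top bar z 116 to 138. Side guides on the deck at y +-81.5 (inner faces), 11 mm high
- ear_hole (a point): centre of the upper mouth of the vertical through hole (14 mm bore, chamfered) in the stand's steel ear, 26 mm behind the backrest's front face, 149 mm above the bench. The ear is 44 x 44 x 10 mm and reaches back from the backrest's top bar, stand x 2 to 46 mm
- deck_front (a point): middle of the deck's front upper edge (stand x = -74 mm, z = 50 mm). The lying carrier overhangs it by about 40 mm towards the robot, with nothing under it down to the bench, so fingertips fit beneath the carrier's near edge
- carrier: loose flat plate, blue frame with dark glass, 110 x 150 x 12 mm, about 0.3 kg, lying on the deck, far long edge 2 to 8 mm from the backrest. Origin: centre of its underside as it lies; x (110 mm) towards the backrest, y along the 150 mm, z up. Once tipped upright about its far edge, z points level into the backrest and x down; the origin is then 12 mm before the backrest, 55 mm above the deck
- lug_slot (a point): centre of the slot (16 mm across, 27 mm along carrier y) in the carrier's steel lug, 26 mm out from its top face, on the lug's outer face. The lug, 6 mm thick, 44 mm wide, stands 38 mm up from the top face, 3 to 9 mm from the near edge. With the carrier upright it lies level, its upper face (this point) 8 mm above the ear's top, straight over the ear hole
- pin_block: fixed grey block 50 x 50 x 50 mm with a vertical 14 mm hole in which the pin is parked; origin at the centre of its underside, on the bench
- lock_pin: loose steel lock pin, 60 g, parked upright in the grey block. Origin at the centre of the underside of its collar (at the start on the block's top); z along the pin, up. Shank 10 mm diameter, 42 mm long below the origin, tapered foot; collar 24 mm diameter, 4 mm high; red round head 18 mm diameter from 4 to 34 mm above the origin, to be gripped
- pin_tip (a point): centre of the shank's lower end, 42 mm below the pin's origin
- meter: the grey UV dose meter, a bystander; origin at the centre of its underside
- jar: the white bead jar, a bystander; origin at the centre of its underside
- syringe: the orange adhesive syringe, a bystander; origin at the centre of its underside
- wipes: the pack of wipes, a bystander; origin at the centre of its underside
- goggles: the amber goggles, a bystander; origin at the centre of its underside
Not all that is in view belongs to the job. What is shaped like the lock_pin but yellow is not meant.

How it is judged:
By the outcome, as a careful person would: the job done as asked, in the order asked, and still so for the second after the job is handed in, with the robot touching nothing.
It also fails if it takes over 64 s, if anything falls off the work surface, if the arm or the gripper's body presses on something with over 40 N, if the wrist force passes 120 N, or if a joint passes its speed limit or range.

## Robot

A 6-joint arm with a two-finger parallel gripper is mounted at the origin on a cart in front of the work surface, level with it; the furniture and walls round the work are solid. World frame = base frame: x ahead of the robot, y to its left, z up, the work surface at z = 0. Lengths are in m, angles in rad, forces in N, time in s.
With the tool pointing down it reaches from about 0.375 to 0.9 m from the base axis. Payload 3.1 kg.
Tool frame: the origin (TCP) lies midway between the tips of the shut fingers; the grasp point (between the pads) lies 19 mm behind it; x points along the fingers, y is the direction in which the jaws open and shut, and the axes are right-handed (so a half turn about x gives the same grasp; the last joint's range is limited). The gripper opens to 87 mm and grips with 3 to 60 N. Pads are 19 mm wide; open, the fingers measure 117 mm over their backs; the gripper's body (75 mm by 190 mm) begins 51 mm behind the grasp point.
Start: joints at [-1.28, 0.527, 1.433, -0, 1.181, -0.178], TCP at [0.282, -0.558, 0.223] pointing down, gripper open.
Joint ranges: [-3.08, 3.08], [-0.75, 2.2], [0.22, 2.44], [-1.43, 4.57], [0, 2.65], [-2.85, 2.85]. Speed limits (rad/s): [2.79, 2.79, 3.14, 3.14, 3.14, 3.14].

## Interface

Orientations are given as a unit quaternion [x, y, z, w].
In Python, from rig import get_obs, imaging, robot gives the robot as it stands.
- The arm moves only by the shell command python3 -m inch 'ROWS' [FORCE]. ROWS is JSON, a list of rows, each a list of 3 entries, a list of its own where there are three numbers: the finger opening in mm, from 0 to 87, then the shift along the tool's x, y, z in mm, then the turn, a rotation vector about the tool's x, y, z in degrees. In form: [[grip, [dx, dy, dz], [wx, wy, wz]], ...]. A call has 1 to 12 rows; each row shifts and turns the pose as measured when the row begins, along the tool's axes as they then stand; what a row does not reach is not made up. A row lasts 1/8 s, in which the tool goes at most 62.5 mm and 10.7 degrees, less where a joint would pass 70% of its speed; a pose out of reach is approached as far as the arm can. A call with a gripper value outside its range is refused whole. The fingers move at their own pace and stop on an object; FORCE is the grip in N (left out, the last holds). Time passes only in rows, so rows that do not move let the fingers close. It gives the time, the measured TCP pose, the force and the opening at its end, in the units of the state.
- get_obs(): the state, without advancing time (a new reading comes with each control period).
- imaging.camera(name): name is "side" or "top"; returns the picture (480x640x3 uint8, red, green, blue); there is no depth.
- imaging.camera_params(name): a dict with "camera_matrix" (3x3 intrinsics, pixels), "xyz" and "rotation" of the camera in the world. Camera axes: x right, y down, z forward; pixel columns grow to the right and rows downward; lengths in m; the calibration is good to about 2 mm. A picture is of the moment at which its call begins. camera_params takes no time and is no camera call.
- robot.hand_in(): hands the job in, once; it reports no verdict.
Trained networks look in the newest picture that a camera, given by its name, has taken for a name from the list of things; names that differ only in an ending like _2 or _b are one class to them, and where a whole thing is asked for, a point or a joint stands for the part that bears it (a point fixed in the world has none). Each returns a list of dicts, best first, with "confidence" (0 to 1); they miss things now and then, are a little off and sometimes report something else, mostly with a low value. They report only what shows in the picture. A call takes as long as a camera call. They do not tell look-alikes from the thing itself.
- imaging.cut_out(camera, target): "pixels" (480x640 bool, what is visible of it) and "box" ([centre column, centre row, width, height] in pixels, round what is visible of it).
- imaging.tip_of(camera, target): "pixel" ([column, row] in pixels: a listed point, or the origin of a listed thing).
The state is a dict: "time": time; "q": joint angles; "joint_velocities": joint speeds; "joint_torque": joint torques, N m; "position": TCP position; "tool_rot": TCP orientation; "ft_force": force on the tool from outside, world axes, zero at the start; "moment": the same for the moment, N m; "grip_width": finger opening in m.
Only numpy, scipy, OpenCV 4.12 (cv2) and the standard library are available. Lean on these libraries where they do the work, as an engineer would, in place of code of your own. Each camera call takes 0.05 s, during which the arm holds its last target. There are 200 camera calls.

## Working session

There is one attempt and no reset: what is moved stays moved. The work goes in short steps, Python scripts to look and compute and a shell command to move; the robot and the scene stay as the last step left them, time stands still between calls to the robot, and variables do not carry over. Pictures are saved under pics/ and viewed, about 8 in all and at most 12, crops included, and the job is handed in when it is done.

```bash
mkdir -p pics; ls; python3 - <<'E'
from rig import get_obs, imaging, robot
import cv2,numpy as np
np.set_printoptions(precision=4,suppress=True)
o=get_obs();print(o)
for n in("side","top"):
    im=imaging.camera(n);cv2.imwrite(f"pics/{n}0.png",im[...,::-1])
    p=imaging.camera_params(n);print(n,p)
    for t in("ear_hole","deck_front","cure_stand","carrier","lug_slot","pin_block","lock_pin","pin_tip","meter","jar","syringe","wipes","goggles"):
        print(t,[(np.round(d["pixel"],1).tolist(),round(d["confidence"],2)) for d in imaging.tip_of(n,t)][:3])
E
```

```text
pics
{'time': 0.0, 'q': array([-1.2805,  0.5284,  1.4339,  0.    ,  1.1814, -0.1785]), 'joint_velocities': array([ 0.0022, -0.0014,  0.0005, -0.0019, -0.0014,  0.0006]), 'joint_torque': array([ -0.    , -44.004 , -17.6594,   0.0633,   0.0582,  -0.0002]), 'position': array([ 0.2822, -0.5568,  0.2216]), 'tool_rot': array([-0.6877, -0.165 ,  0.6878, -0.1635]), 'ft_force': array([ 0.22  ,  0.0885, -0.5233]), 'moment': array([-0.0234, -0.0259, -0.0519]), 'grip_width': 0.08696383734400243}
side {'camera_matrix': array([[564.6636,   0.    , 316.0146],
       [  0.    , 564.6636, 245.6915],
       [  0.    ,   0.    ,   1.    ]]), 'xyz': array([ 0.3306, -1.1461,  0.6379]), 'rotation': array([ 0.8676, -0.1164,  0.0611, -0.4796])}
ear_hole [([345.5, 186.9], 0.9)]
deck_front [([380.1, 388.7], 0.19)]
cure_stand [([335.0, 250.5], 0.75)]
carrier [([305.2, 230.1], 0.61)]
lug_slot [([274.9, 213.6], 0.96)]
pin_block [([320.1, 329.6], 0.69), ([332.7, 253.8], 0.29)]
lock_pin [([275.5, 312.0], 0.82), ([324.5, 305.3], 0.68), ([275.3, 290.9], 0.61)]
pin_tip [([277.7, 333.7], 0.81), ([277.5, 310.1], 0.73),
[... 349 characters left out ...]
5],
       [  0.    ,   0.    ,   1.    ]]), 'xyz': array([ 0.4387, -0.3471,  0.9439]), 'rotation': array([-0.6986,  0.7115, -0.0424,  0.0635])}
ear_hole [([253.3, 193.5], 0.81)]
deck_front []
cure_stand [([265.4, 222.2], 0.73), ([252.8, 193.9], 0.46)]
carrier [([256.3, 247.7], 0.88)]
lug_slot [([246.3, 271.5], 0.67)]
pin_block [([370.6, 260.4], 0.64)]
lock_pin [([338.9, 287.0], 0.49), ([369.7, 298.7], 0.49), ([375.8, 260.4], 0.42)]
pin_tip []
meter [([333.4, 344.8], 0.84)]
jar [([354.2, 199.5], 0.73), ([371.4, 261.2], 0.72)]
syringe [([285.5, 154.6], 0.76), ([254.2, 192.7], 0.32)]
wipes [([439.9, 319.0], 0.82), ([286.1, 158.3], 0.53)]
goggles [([448.0, 234.7], 0.86), ([353.3, 199.7], 0.48)]
```

View pics/side0.png

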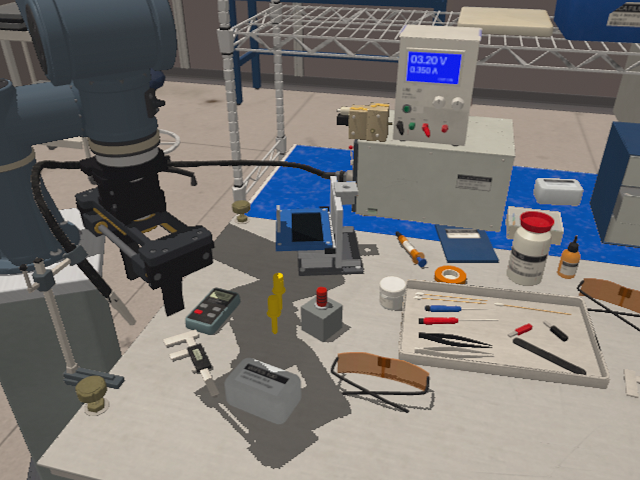

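View pics/top0.png

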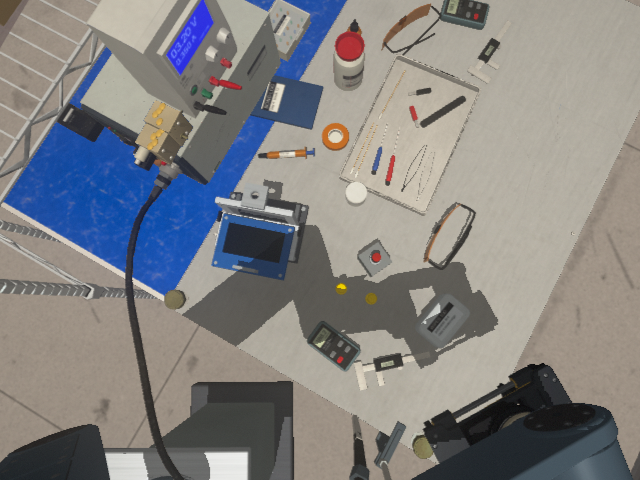

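The red-headed pin in the grey block is at side (321,298) and top (375,257). Two yellow look-alikes stand at side (280,285)/(275,315) and top (341,288)/(371,298), so red plus block makes it the pin meant. The carrier is at top (256,247), with the backrest and ear behind it at (255,195).

```bash
cat > h.py <<'E'
from rig import get_obs, imaging, robot
import cv2,numpy as np
from scipy.spatial.transform import Rotation as R
np.set_printoptions(precision=4,suppress=True)
def cam(n):
    p=imaging.camera_params(n);return np.array(p["camera_matrix"]),R.from_quat(p["rotation"]).as_matrix(),np.array(p["xyz"])
def ray(n,px):
    K,r,c=cam(n);return c,r@np.linalg.solve(K,[px[0],px[1],1.])
def proj(n,X):
    K,r,c=cam(n);v=K@(r.T@(np.array(X)-c));return v[:2]/v[2]
def tri(ps,pt):
    a=[ray("side",ps),ray("top",pt)]
    A=sum(np.eye(3)-np.outer(d,d)/(d@d) for c,d in a);b=sum((np.eye(3)-np.outer(d,d)/(d@d))@c for c,d in a)
    X=np.linalg.solve(A,b);return X,[np.round(proj("side",X)-ps,1),np.round(proj("top",X)-pt,1)]
def onz(n,px,z):
    c,d=ray(n,px);return c+d*(z-c[2])/d[2]
E
python3 - <<'E'
from h import *
for k,a,b in(("ear",(345.5,186.9),(253.3,193.5)),("lug",(274.9,213.6),(246.3,271.5)),("carrier",(305.2,230.1),(256.3,247.7))):print(k,*tri(a,b))
S=cv2.imread("pics/side0.png");T=cv2.imread("pics/top0.png")
def red(im,x0,x1,y0,y1):
    h=cv2.cvtColor(im,cv2.COLOR_BGR2HSV)[y0:y1,x0:x1];m=((h[...,0]<8)|(h[...,0]>172))&(h[...,1]>150)&(h[...,2]>60)
    y,x=np.nonzero(m);print("red",x.min()+x0,x.max()+x0,y.min()+y0,y.max()+y0,len(x));return np.array([x.mean()+x0,y.mean()+y0])
a=red(S,305,340,280,312);b=red(T,362,390,245,270);print(a,b,*tri(a,b))
# blue carrier frame: corners in top
h=cv2.cvtColor(T,cv2.COLOR_BGR2HSV);m=np.zeros(T.shape[:2],np.uint8)
for d in imaging.cut_out("top","carrier")[:1]:
    m=d["pixels"].astype(np.uint8);print(d["confidence"],d["box"])
    r=cv2.minAreaRect(np.argwhere(m)[:,::-1].astype(np.float32));bx=cv2.boxPoints(r)
    print(bx);print([onz("top",p,.062) for p in bx])
ct=np.hstack([cv2.resize(T[170:300,195:325],(400,400),interpolation=2),cv2.resize(T[200:330,290:420],(400,400),interpolation=2)])
cs=cv2.resize(S[160:350,240:400],None,fx=3,fy=3,interpolation=2)
out=np.zeros((600,800,3),np.uint8);out[:400,:800]=ct[:400];cv2.imwrite("pics/c1.png",out[:400]);cv2.imwrite("pics/c2.png",cs)
E
```

```text
ear [ 0.6461 -0.1936  0.1443] [array([ 0.6, -0.1]), array([-0.1,  0.7])]
lug [ 0.5057 -0.1717  0.0934] [array([ 0., -0.]), array([-0.,  0.])]
carrier [ 0.5606 -0.1839  0.0529] [array([-1.7,  0.2]), array([ 0.3, -1.6])]
red 316 326 287 306 153
red 372 380 253 261 60
[321.0915 295.5098] [376.0333 256.8333] [ 0.5313 -0.4251  0.0696] [array([ 0.4, -0.1]), array([-0.1,  0.3])]
0.9 [255.1, 245.2, 78.1, 64.9]
[[210.8461 265.7692]
 [221.5385 212.3077]
 [294.4231 226.8846]
 [283.7308 280.3462]]
[array([ 0.5211, -0.0931,  0.062 ]), array([ 0.6308, -0.1128,  0.062 ]), array([ 0.5971, -0.2626,  0.062 ]), array([ 0.4892, -0.2406,  0.062 ])]
```

View pics/c1.png

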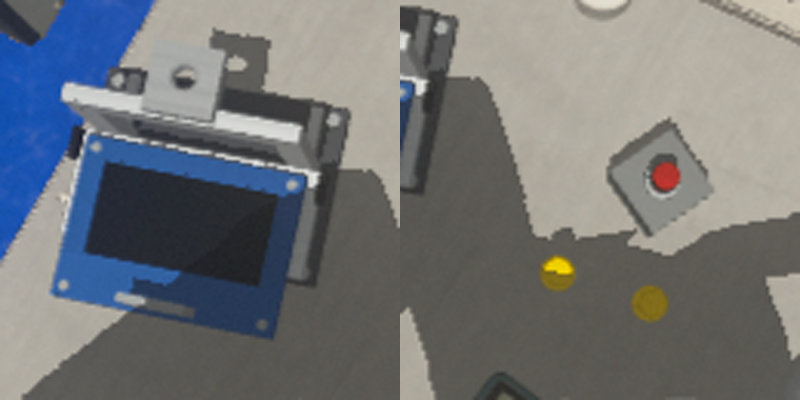

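View pics/c2.png

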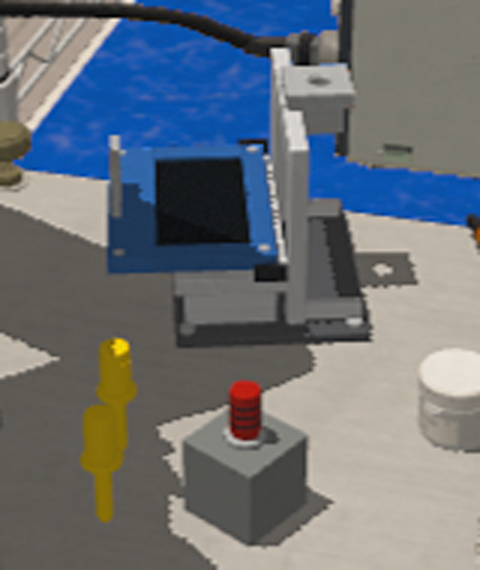

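```bash
python3 - <<'E'
from h import *
print("ear2",*tri((346.3,186.8),(254.6,194.2)), onz("top",(254.2,194),.149), onz("side",(346,186.9),.149))
print("lug",onz("top",(246.3,271.5),.088),onz("side",(274.9,213.6),.088))
for k,p in dict(nl=(211.9,265.9),nr=(283.7,279.8),fl=(222.6,212.2),fr=(295.1,227.8)).items(): print(k,onz("top",p,.062))
# ear corners
for p in((152,40),(227,52),(218,120),(142,105)): print("earc",onz("top",(195+p[0]/3.077,170+p[1]/3.077),.149))
print("bp right edge", onz("top",(195+350/3.077,170+108/3.077),.008),onz("top",(195+312/3.077,170+285/3.077),.008))
print("pin",onz("top",(376,256.8),.080), onz("side",(321.1,295.5),.069))
print("yellow",*[tri(*q)for q in(((279.5,277),(341,287)),((272,297),(371,298)))])
print("psu corner",*tri((360,150),(205,183)), onz("side",(357,207),0))
t=R.from_quat(get_obs()["tool_rot"]).as_matrix();print(t)
E
```

```text
ear2 [ 0.6456 -0.1965  0.1457] [array([ 0., -0.]), array([-0.,  0.])] [ 0.6452 -0.1964  0.149 ] [ 0.6427 -0.2032  0.149 ]
lug [ 0.5062 -0.1706  0.088 ] [ 0.5073 -0.162   0.088 ]
nl [ 0.5208 -0.0953  0.062 ]
nr [ 0.4903 -0.2405  0.062 ]
fl [ 0.6309 -0.115   0.062 ]
fr [ 0.5952 -0.264   0.062 ]
earc [ 0.6667 -0.1779  0.149 ]
earc [ 0.6581 -0.2236  0.149 ]
earc [ 0.6162 -0.2183  0.149 ]
earc [ 0.6265 -0.1723  0.149 ]
bp right edge [ 0.6542 -0.2889  0.008 ] [ 0.5294 -0.2612  0.008 ]
pin [ 0.531  -0.4242  0.08  ] [ 0.5309 -0.4243  0.069 ]
yellow (array([ 0.4744, -0.3546,  0.0696]), [array([-0.4,  0. ]), array([ 0. , -0.4])]) (array([ 0.4509, -0.4124,  0.0735]), [array([ 0.2, -0. ]), array([-0. ,  0.2])])
psu corner [ 0.6785 -0.1181  0.1836] [array([-9.6,  1.8]), array([  2.4, -10.8])] [ 0.7303 -0.0255  0.    ]
[[ 0.      0.4518 -0.8921]
 [ 0.     -0.8921 -0.4518]
 [-1.     -0.     -0.    ]]
```

```bash
python3 -m inch '[[50,[0,-41,-46],[0,0,0]],[50,[0,-41,-46],[0,0,0]],[50,[0,-41,-46],[0,0,0]],[50,[0,-41,-46],[0,0,0]],[50,[0,-41,-46],[0,0,0]],[50,[0,-41,-46],[0,0,0]],[50,[0,-41,-46],[0,0,0]],[50,[0,0,0],[10,0,0]],[50,[0,0,0],[10,0,0]],[50,[0,0,0],[10,0,0]],[50,[0,0,0],[9.5,0,0]]]'
python3 -c "
from h import *
o=get_obs();print(o['q'],R.from_quat(o['tool_rot']).as_matrix())"
```

```text
time: 2.82
position: [0.4459, -0.1486, 0.223]
tool_rot: [0.705, -0.088, -0.699, -0.083]
ft_force: [0.6, 1.0, 0.3]
grip_width: 0.0504
[-0.5586  0.3156  1.8152 -0.0027  1.0005  1.2554] [[ 0.0076 -0.2395 -0.9709]
 [-0.0074 -0.9709  0.2394]
 [-0.9999  0.0053 -0.0091]]
```

```bash
python3 -m inch '[[50,[0,0,0],[0,10,0]],[50,[0,0,0],[0,10,0]],[50,[0,0,0],[0,10,0]],[50,[0,0,0],[0,10,0]],[50,[0,0,0],[0,10,0]],[50,[0,0,0],[0,10,0]],[50,[0,0,0],[0,8,0]],[50,[0,0,0],[0,0,0]]]'
cat > st.py <<'E'
from h import *
o=get_obs();M=R.from_quat(o['tool_rot']).as_matrix();print(o['q']);print(M)
ex=np.array([.976,-.216,0]);ey=np.array([.216,.976,0]);d=o['position']-np.array([.6196,-.192,0])
print("stand mm",1e3*np.array([d@ex,d@ey,d[2]]),"pitchdown",np.degrees(np.arcsin(-M[2,0])),"yaw",np.degrees(np.arctan2(M[1,0],M[0,0])),o['ft_force'],o['grip_width'])
E
python3 st.py
```

```text
time: 3.82
position: [0.4632, -0.1095, 0.2182]
tool_rot: [0.904, -0.042, -0.416, -0.084]
ft_force: [-0.2, 0.0, 0.6]
grip_width: 0.0499
[-0.7846  0.2591  2.3193  1.5419  0.4718 -0.4269]
[[ 0.6497 -0.1462 -0.746 ]
 [-0.0066 -0.9824  0.1868]
 [-0.7602 -0.1164 -0.6392]]
stand mm [-170.4743   46.731   218.2274] pitchdown 49.48208843660089 yaw -0.5833168422182188 [-0.179   0.0138  0.582 ] 0.049904544696701164
```

```bash
cat > rel.py <<'E'
from h import *
import sys
x,y,z,a=map(float,sys.argv[1:5])  # stand mm, pitch down deg
yaw=np.radians(-12.5);ex=np.array([np.cos(yaw),np.sin(yaw),0]);ey=np.array([-np.sin(yaw),np.cos(yaw),0]);a=np.radians(a)
P=np.array([.6196,-.192,0])+(x*ex+y*ey)/1e3;P[2]=z/1e3
X=np.cos(a)*ex-np.sin(a)*np.array([0,0,1]);Y=-ey;T=np.c_[X,Y,np.cross(X,Y)]
o=get_obs();M=R.from_quat(o['tool_rot']).as_matrix()
print("shift",1e3*M.T@(P-o['position']),"turn",np.degrees(R.from_matrix(M.T@T).as_rotvec()))
E
python3 st.py; python3 rel.py -155 0 120 50
```

```text
[-0.7846  0.2591  2.3193  1.5419  0.4718 -0.4269]
[[ 0.6497 -0.1462 -0.746 ]
 [-0.0066 -0.9824  0.1868]
 [-0.7602 -0.1164 -0.6392]]
stand mm [-170.4743   46.731   218.2274] pitchdown 49.48208843660089 yaw -0.5833168422182188 [-0.179   0.0138  0.582 ] 0.049904544696701164
shift [78.2988 58.7778 49.8472] turn [-1.2144  0.1788  7.7083]
```

```bash
python3 -m inch '[[50,[26,20,17],[0,0,0]],[50,[26,20,17],[0,0,0]],[50,[26,20,17],[0,0,0]],[50,[0,0,0],[-1,0,8]],[50,[0,0,0],[0,0,0]]]'; python3 st.py;python3 rel.py -150 0 60 45
```

```text
time: 4.45
position: [0.4751, -0.1643, 0.1207]
tool_rot: [0.904, -0.082, -0.415, -0.057]
ft_force: [-1.2, 0.6, -0.2]
grip_width: 0.0499
[-0.8128  0.6038  2.3658  2.3325  0.5794 -1.3268]
[[ 0.6422 -0.196  -0.7411]
 [-0.102  -0.98    0.1707]
 [-0.7597 -0.034  -0.6493]]
stand mm [-147.0391   -4.2176  120.726 ] pitchdown 49.4418451187523 yaw -9.02688907111397 [-1.2142  0.5655 -0.1685] 0.04990764387775195
shift [44.4186 -2.2628 41.668 ] turn [-0.4492  4.5004  2.2422]
```

```bash
python3 -m inch '[[50,[22,-1,21],[0,2,1]],[50,[22,-1,21],[0,2,1]],[50,[0,0,0],[0,0,0]]]'; python3 st.py;python3 rel.py -145 0 22 48
```

```text
time: 4.82
position: [0.4821, -0.1623, 0.0611]
tool_rot: [0.92, -0.096, -0.377, -0.046]
ft_force: [0.0, -0.8, 0.1]
grip_width: 0.0499
[-0.8028  0.9062  2.4369  2.6284  0.962  -1.6916]
[[ 0.6966 -0.2114 -0.6856]
 [-0.1416 -0.9773  0.1575]
 [-0.7033 -0.0126 -0.7108]]
stand mm [-140.6547   -0.6883   61.0713] pitchdown 44.69425777169772 yaw -11.48637538005136 [ 0.0217 -0.7731  0.0686] 0.049850460330038204
shift [24.4389 -0.2684 30.7929] turn [-0.2846 -3.2993  0.7291]
```

```bash
python3 -m inch '[[50,[15,0,14],[0,-3,0]],[50,[15,0,12],[0,-2,0]],[50,[0,0,0],[0,0,0]]]'; python3 st.py;python3 rel.py -110 0 22 50; python3 -c "
from h import *
im=imaging.camera('side');cv2.imwrite('pics/s2.png',cv2.resize(im[140:400,140:420,::-1],None,fx=2,fy=2))"
```

```text
time: 5.2
position: [0.4889, -0.1632, 0.0279]
tool_rot: [0.905, -0.091, -0.412, -0.05]
ft_force: [0.1, 0.9, 0.6]
grip_width: 0.0499
[-0.7617  0.9231  2.3675  2.6472  0.8437 -1.6547]
[[ 0.6439 -0.207  -0.7366]
 [-0.1242 -0.9782  0.1663]
 [-0.755  -0.0156 -0.6555]]
stand mm [-133.8027   -0.1492   27.9286] pitchdown 49.02462391551085 yaw -10.918731483846274 [0.1352 0.9225 0.6057] 0.04990603542888724
shift [ 20.1156   0.125  -14.1262] turn [-0.157  -0.963   1.0382]
```

View pics/s2.png

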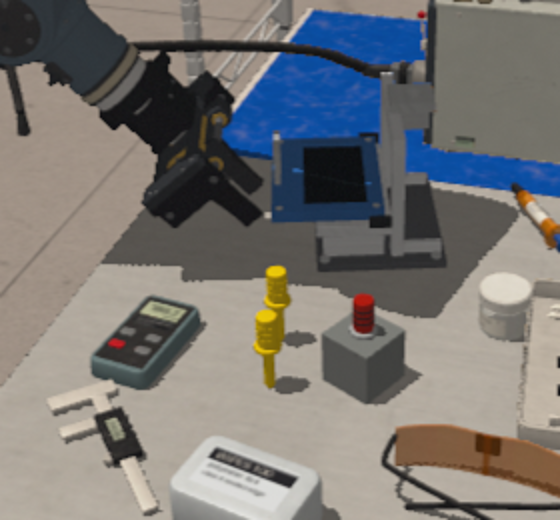

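The fingers, about 45° down, are just short of the carrier's near edge (crop 255,205), with the carrier untouched. I'll go under and lift along an arc.

```bash
python3 -m inch '[[50,[9,0,-1],[0,-1,0]],[50,[12,0,-14],[0,0,1]],[50,[0,0,0],[0,0,0]]]'; python3 st.py;python3 rel.py -105 0 35 50;python3 rel.py -100 0 60 50
```

```text
time: 5.62
position: [0.5146, -0.169, 0.0292]
tool_rot: [0.903, -0.099, -0.416, -0.047]
ft_force: [0.0, -0.6, -0.0]
grip_width: 0.0502
[-0.7018  0.878   2.2936  2.6739  0.7328 -1.5898]
[[ 0.6334 -0.218  -0.7424]
 [-0.1406 -0.9759  0.1667]
 [-0.7609 -0.0012 -0.6488]]
stand mm [-107.4412   -0.2684   29.2054] pitchdown 49.54529605244396 yaw -12.51258612592987 [ 0.0159 -0.6468 -0.029 ] 0.050221755664838365
shift [-2.7986 -0.3188 -5.648 ] turn [-0.116  -0.4547 -0.0077]
shift [-18.5773  -0.3571 -25.6738] turn [-0.116  -0.4547 -0.0077]
```

```bash
python3 -m inch '[[50,[-6,0,-6],[0,0,0]],[50,[-7,0,-8],[0,0,0]],[50,[-7,0,-8],[0,0,0]],[50,[-7,0,-8],[0,0,0]],[50,[-7,0,-8],[0,0,0]],[50,[0,0,0],[0,0,0]]]'; python3 st.py;python3 rel.py -100 0 89 50;python3 rel.py -79 0 118 50; python3 -c "
from h import *
im=imaging.camera('side');cv2.imwrite('pics/s3.png',cv2.resize(im[140:300,200:420,::-1],None,fx=2,fy=2))"
```

```text
time: 6.38
position: [0.5185, -0.1699, 0.0849]
tool_rot: [0.902, -0.099, -0.418, -0.047]
ft_force: [0.6, -0.7, -2.0]
grip_width: 0.0498
[-0.6955  0.7023  2.2743  2.5483  0.5607 -1.4249]
[[ 0.6312 -0.2184 -0.7443]
 [-0.1395 -0.9759  0.168 ]
 [-0.763  -0.0022 -0.6464]]
stand mm [-103.4333   -0.2447   84.8535] pitchdown 49.72898402575159 yaw -12.465297462576586 [ 0.5593 -0.7242 -1.9611] 0.049821210187679724
shift [-0.9187 -0.2987 -5.3293] turn [-0.169  -0.271   0.0228]
shift [ -9.4711  -0.4046 -40.0977] turn [-0.169  -0.271   0.0228]
```

View pics/s3.png

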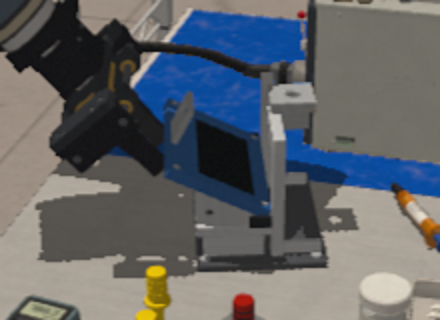

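The carrier is tilted about 35° on the fingertips with its far edge on the deck. I'll continue the arc.

```bash
python3 -m inch '[[50,[-2,0,-8],[0,0,0]],[50,[-2,0,-8],[0,0,0]],[50,[-2,0,-8],[0,0,0]],[50,[-2,0,-8],[0,0,0]],[50,[-2,0,-8],[0,0,0]],[50,[0,0,0],[0,0,0]]]'; python3 st.py;python3 rel.py -52 0 135 50;
```

```text
time: 7.18
position: [0.5378, -0.1726, 0.1146]
tool_rot: [0.899, -0.098, -0.424, -0.05]
ft_force: [-1.2, -0.2, -0.9]
grip_width: 0.0501
[-0.6645  0.6049  2.2022  2.3722  0.4104 -1.1934]
[[ 0.6212 -0.2183 -0.7526]
 [-0.134  -0.9759  0.1724]
 [-0.7721 -0.0062 -0.6355]]
stand mm [-83.9831   1.285  114.5685] pitchdown 50.540626852428915 yaw -12.17503066091549 [-1.2404 -0.1528 -0.8598] 0.050060949337590505
shift [  4.5675   1.068  -37.7098] turn [-0.3098  0.5416  0.2051]
```

```bash
python3 -m inch '[[50,[1,0,-8],[0,0,0]],[50,[1,0,-8],[0,0,0]],[50,[1,0,-8],[0,0,0]],[50,[1,0,-8],[0,0,0]],[50,[1,0,-7],[0,0,0]],[50,[0,0,0],[0,0,0]]]'; python3 st.py;python3 rel.py -30 0 137 50; python3 -c "
from h import *
im=imaging.camera('side');cv2.imwrite('pics/s4.png',cv2.resize(im[140:300,200:420,::-1],None,fx=2,fy=2))"
```

```text
time: 7.92
position: [0.5667, -0.1772, 0.1311]
tool_rot: [0.897, -0.096, -0.429, -0.052]
ft_force: [-1.0, 0.6, 0.1]
grip_width: 0.0504
[-0.628   0.5662  2.1132  2.1406  0.3106 -0.9115]
[[ 0.6141 -0.2174 -0.7587]
 [-0.1279 -0.976   0.1761]
 [-0.7788 -0.0111 -0.6272]]
stand mm [-54.7953   3.0599 131.0691] pitchdown 51.147309516688296 yaw -11.762763478548349 [-1.0304  0.6417  0.1315] 0.05041172659387605
shift [ 10.9239   2.9507 -23.0715] turn [-0.4485  1.1514  0.458 ]
```

View pics/s4.png

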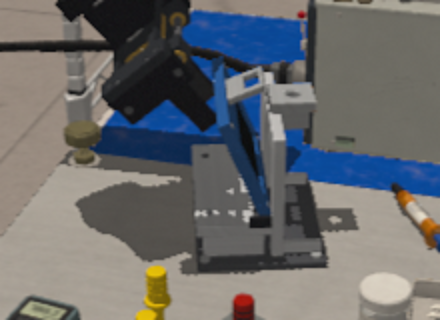

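At about 70° the lug is swinging over the top bar as planned.

```bash
python3 -m inch '[[50,[3,1,-6],[0,0,0]],[50,[3,1,-6],[0,0,0]],[50,[3,1,-6],[0,0,0]],[50,[3,0,-6],[0,0,0]],[50,[0,0,0],[0,0,0]]]'; python3 st.py;python3 -m inch '[[50,[2,0,-3],[0,0,0]],[50,[2,0,-3],[0,0,0]],[50,[2,0,-3],[0,0,0]],[50,[0,0,0],[0,0,0]]]'; python3 st.py
```

```text
time: 8.6
position: [0.5889, -0.1833, 0.1335]
tool_rot: [0.896, -0.094, -0.431, -0.055]
ft_force: [0.1, 0.6, 0.4]
grip_width: 0.0501
[-0.6103  0.5705  2.0504  1.9698  0.2747 -0.7167]
[[ 0.6105 -0.2163 -0.7619]
 [-0.122  -0.9762  0.1794]
 [-0.7825 -0.0166 -0.6224]]
stand mm [-31.8316   1.9041 133.4766] pitchdown 51.49432335527329 yaw -11.301104297951325 [0.1109 0.6233 0.3582] 0.050109077573832
time: 9.1
position: [0.5993, -0.1852, 0.1336]
tool_rot: [0.895, -0.094, -0.432, -0.055]
ft_force: [-0.3, -0.2, -0.4]
grip_width: 0.0502
[-0.6005  0.5759  2.0236  1.9057  0.2622 -0.641 ]
[[ 0.6097 -0.2163 -0.7626]
 [-0.1208 -0.9762  0.1804]
 [-0.7834 -0.0179 -0.6213]]
stand mm [-21.3308   2.2442 133.6409] pitchdown 51.57257030911046 yaw -11.204258274346786 [-0.2897 -0.2119 -0.3778] 0.050234770607214825
```

```bash
for i in 1 2; do python3 -m inch '[[50,[2,0,-2.5],[0,0,0]],[50,[0,0,0],[0,0,0]]]'|grep -E "pos|for"; done; python3 st.py; python3 -c "
from h import *
S=imaging.camera('side');T=imaging.camera('top');cv2.imwrite('pics/s5.png',np.hstack([cv2.resize(S[150:290,280:400,::-1],(480,560),interpolation=2),cv2.resize(T[170:310,205:285,::-1],(320,560),interpolation=2)]))"
```

```text
position: [0.6005, -0.1852, 0.1328]
ft_force: [-0.8, 0.2, 0.0]
position: [0.6006, -0.185, 0.1322]
ft_force: [-2.0, -0.4, 1.8]
[-0.5954  0.5774  2.0157  1.8669  0.2512 -0.5977]
[[ 0.6027 -0.2177 -0.7677]
 [-0.1211 -0.9759  0.1817]
 [-0.7887 -0.0165 -0.6145]]
stand mm [-20.0877   2.6929 132.2277] pitchdown 52.065474993713785 yaw -11.36234477018703 [-1.9741 -0.3642  1.773 ] 0.049805061784654374
```

View pics/s5.png

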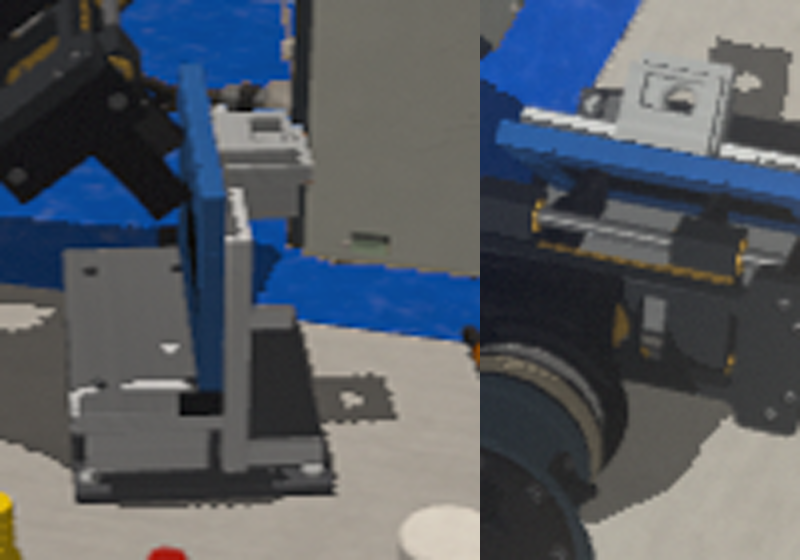

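```bash
python3 -m inch '[[50,[-9,0,11],[0,0,0]],[50,[-9,0,11],[0,0,0]],[50,[-9,0,11],[0,0,0]],[50,[0,0,0],[0,0,0]]]'; python3 st.py; python3 rel.py -50 0 72 50; python3 rel.py -25 0 72 50
cat > lug.py <<'E'
from h import *
S=imaging.camera('side');T=imaging.camera('top')
ex=np.array([.976,-.216,0]);ey=np.array([.216,.976,0]);O=np.array([.6196,-.192,0])
for t in("lug_slot","ear_hole","carrier"):
    a=imaging.tip_of("side",t);b=imaging.tip_of("top",t)
    print(t,[(np.round(d["pixel"],1),round(d["confidence"],2)) for d in a[:2]],[(np.round(d["pixel"],1),round(d["confidence"],2)) for d in b[:2]])
    if a and b:
        X,e=tri(a[0]["pixel"],b[0]["pixel"]);print(X,e,1e3*(X-O)@ex,1e3*(X-O)@ey)
        if t!="carrier":
            z=.157 if t=="lug_slot" else .149
            for n,p in(("side",a),("top",b)): X=onz(n,p[0]["pixel"],z);print("  ",n,X,1e3*(X-O)@ex,1e3*(X-O)@ey)
E
python3 lug.py
```

```text
time: 10.2
position: [0.5619, -0.177, 0.1341]
tool_rot: [0.895, -0.095, -0.433, -0.055]
ft_force: [-0.9, -0.1, 1.0]
grip_width: 0.0499
[-0.636   0.5531  2.1154  2.065   0.3034 -0.8398]
[[ 0.6075 -0.2168 -0.7641]
 [-0.1216 -0.9761  0.1803]
 [-0.7849 -0.0166 -0.6194]]
stand mm [-59.5815   2.142  134.1193] pitchdown 51.71303123182738 yaw -11.322438530234022 [-0.9022 -0.1175  0.9611] 0.04989467234727311
shift [54.6817  3.1459 30.9126] turn [-0.6192  1.7227  0.7204]
shift [70.1684  3.1347 11.2871] turn [-0.6192  1.7227  0.7204]
lug_slot [(array([345.1, 180.5]), 0.85)] [(array([252.6, 192.8]), 0.65)]
[ 0.644  -0.1952  0.1591] [array([ 0.4, -0.1]), array([-0.1,  0.5])] 24.551318844932783 2.1297394779260026
   side [ 0.6445 -0.1912  0.157 ] 24.1282153466566 6.126717892293575
   top [ 0.6454 -0.195   0.157 ] 25.86410233376673 2.6919602566050513
ear_hole [(array([345.6, 187.1]), 0.57)] [(array([253.7, 194. ]), 0.75)]
[ 0.6456 -0.1944  0.1442] [array([ 0.4, -0.1]), array([-0.1,  0.4])] 25.928581008125054 3.2349029718348383
   side [ 0.6417 -0.2038  0.149 ] 24.12795239931282 -6.72494177629781
   top [ 0.6452 -0.1955  0.149 ] 25.743695667049113 2.1252072634637
carrier [(array([326.8, 204.9]), 0.75)] [(array([253. , 218.1]), 0.98), (array([285.4, 155.6]), 0.36)]
[ 0.6086 -0.1863  0.1056] [array([-0.1,  0. ]), array([ 0. , -0.1])] -11.93697927707511 3.235867070304611
```

```bash
python3 -m inch '[[50,[18,1,10],[0,0,0]],[50,[18,1,10],[0,0,0]],[50,[18,1,10],[0,0,0]],[50,[6,0,-7],[0,0,0]],[50,[5,0,-6],[0,0,0]],[50,[0,0,0],[0,0,0]]]'; python3 st.py
```

```text
time: 11.35
position: [0.5923, -0.1864, 0.0736]
tool_rot: [0.896, -0.095, -0.43, -0.053]
ft_force: [0.2, -0.3, -1.0]
grip_width: 0.0501
[-0.6113  0.7133  2.0655  2.3729  0.3676 -1.1432]
[[ 0.6124 -0.2151 -0.7607]
 [-0.1241 -0.9765  0.1763]
 [-0.7808 -0.0135 -0.6247]]
stand mm [-27.8338  -0.4215  73.6469] pitchdown 51.3321159815322 yaw -11.457603642116675 [ 0.2303 -0.3056 -1.0426] 0.050055734761228765
```

```bash
for i in 1 2 3; do python3 -m inch '[[50,[2,0,-2.5],[0,0,0]],[50,[0,0,0],[0,0,0]]]'|grep -E "for"; done; python3 st.py|tail -1
```

```text
ft_force: [-0.2, 1.1, 0.0]
ft_force: [-0.2, -0.1, 0.4]
ft_force: [-2.1, 0.1, 1.2]
stand mm [-20.0703   0.0126  74.5669] pitchdown 51.5110551841342 yaw -11.52015425505885 [-2.0878  0.0808  1.1713] 0.05028814289620621
```

Both high and low pushes met contact at the same stand x (−20 mm), and the carrier origin triangulates to −11.9 / 105.6 mm, so it stands flush. I'll retreat and go for the pin.

```bash
python3 -m inch '[[50,[-18,0,22],[0,0,0]],[50,[-18,0,22],[0,0,0]],[50,[-14,0,17],[0,0,0]],[45,[-29,0,-24],[0,0,0]],[45,[-29,0,-24],[0,0,0]],[45,[-29,0,-24],[0,0,0]],[45,[-29,0,-24],[0,0,0]],[45,[0,0,0],[0,-10,0]],[45,[0,0,0],[0,-10,0]],[45,[0,0,0],[0,-10,0]],[45,[0,0,0],[0,-8,0]],[45,[0,0,0],[0,0,0]]]'; python3 st.py
```

```text
time: 13.6
position: [0.5447, -0.1444, 0.1989]
tool_rot: [0.835, -0.031, -0.543, -0.082]
ft_force: [0.3, 0.3, 0.2]
grip_width: 0.0451
[-0.6057  0.374   1.9163  0.5017  0.5787  0.7424]
[[ 0.4075 -0.1403 -0.9024]
 [ 0.0377 -0.9847  0.1701]
 [-0.9124 -0.1034 -0.396 ]]
stand mm [-83.4088  30.2432 198.8754] pitchdown 65.84102050776195 yaw 5.290167732595735 [0.3084 0.3194 0.2305] 0.045053861754992486
```

```bash
cat > down.py <<'E'
from h import *
import sys
x,y,z,hd=map(float,sys.argv[1:5]);hd=np.radians(hd)
X=np.array([0,0,-1.]);Y=np.array([np.cos(hd),np.sin(hd),0]);T=np.c_[X,Y,np.cross(X,Y)]
o=get_obs();M=R.from_quat(o['tool_rot']).as_matrix()
print(o['q'],o['position'],"tilt",np.degrees(np.arccos(-M[2,0])),o['ft_force'],o['grip_width'])
print("shift",1e3*M.T@(np.array([x,y,z])-o['position']),"turn",np.degrees(R.from_matrix(M.T@T).as_rotvec()))
E
python3 down.py .531 -.4245 .2 -25
```

```text
[-0.6057  0.374   1.9163  0.5017  0.5787  0.7424] [ 0.5447 -0.1444  0.1989] tilt 24.15897949223805 [0.3084 0.3194 0.2305] 0.045053861754992486
shift [-17.1645 277.5864 -35.7573] turn [-73.1709 -23.9379  -9.9347]
```

```bash
python3 -m inch '[[45,[-3,46,-6],[0,0,0]],[45,[-3,46,-6],[0,0,0]],[45,[-3,46,-6],[0,0,0]],[45,[-3,46,-6],[0,0,0]],[45,[-3,46,-6],[0,0,0]],[45,[-3,46,-6],[0,0,0]],[45,[0,0,0],[-9,-3,-1.2]],[45,[0,0,0],[-9,-3,-1.2]],[45,[0,0,0],[-9,-3,-1.2]],[45,[0,0,0],[-9,-3,-1.2]],[45,[0,0,0],[-9,-3,-1.2]],[45,[0,0,0],[-9,-3,-1.2]]]'; python3 down.py .531 -.4245 .14 -25
```

```text
time: 15.1
position: [0.5265, -0.417, 0.1884]
tool_rot: [0.693, 0.301, -0.595, 0.275]
ft_force: [-0.1, -0.2, 0.4]
grip_width: 0.0449
[-0.9023  0.62    1.3647  0.1564  1.1642 -0.2351] [ 0.5265 -0.417   0.1884] tilt 8.224331483878546 [-0.1391 -0.1682  0.391 ] 0.04494722232143273
shift [47.7277  7.3474  9.3996] turn [-16.7763  -7.8864  -2.4354]
```

```bash
python3 -m inch '[[45,[0,0,0],[-8.5,-4,-1.2]],[45,[0,0,0],[-8.5,-4,-1.2]],[45,[20,0,0],[0,0,0]],[45,[20,0,0],[0,0,0]],[45,[0,0,0],[0,0,0]]]'; python3 down.py .531 -.4245 .11 -25
```

```text
time: 15.72
position: [0.5263, -0.4072, 0.1415]
tool_rot: [0.596, 0.392, -0.586, 0.384]
ft_force: [-0.8, -0.5, -0.1]
grip_width: 0.045
[-0.8339  0.6748  1.3907  0.0191  1.085  -0.4343] [ 0.5263 -0.4072  0.1415] tilt 1.0905700744391995 [-0.7602 -0.4899 -0.0932] 0.0450189559868444
shift [31.2656 11.1946 14.6174] turn [ 1.5873 -1.088   0.0748]
```

```bash
python3 -m inch '[[45,[0,11,15],[1.6,-1.1,0]],[45,[0,0,0],[0,0,0]],[45,[15,0,0],[0,0,0]],[45,[0,0,0],[0,0,0]]]'; python3 down.py .531 -.4245 .056 -25; python3 -c "
from h import *
S=imaging.camera('side');T=imaging.camera('top');cv2.imwrite('pics/s6.png',np.hstack([cv2.resize(S[210:360,240:370,::-1],(520,600),interpolation=2),cv2.resize(T[200:300,330:377,::-1],(280,600),interpolation=2)]))"
```

```text
time: 16.23
position: [0.5312, -0.427, 0.1266]
tool_rot: [0.597, 0.379, -0.596, 0.38]
ft_force: [-0.7, -0.4, -0.0]
grip_width: 0.0449
[-0.8415  0.7096  1.3622  0.002   1.068  -0.4045] [ 0.5312 -0.427   0.1266] tilt 0.14318347398422268 [-0.7195 -0.3511 -0.0051] 0.044895126211199794
shift [70.6117 -1.4351 -2.1469] turn [-0.0913 -0.0505 -0.134 ]
```

View pics/s6.png

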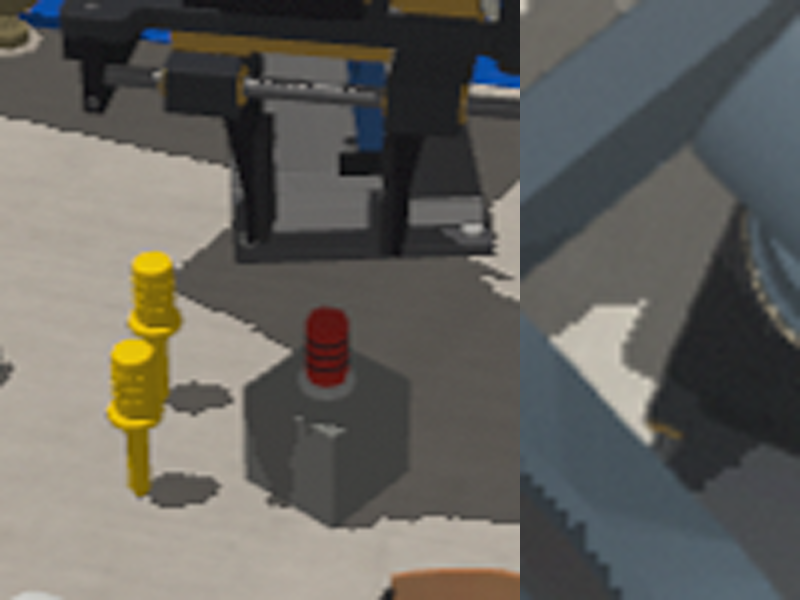

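The red head (crop 327,345) is centred under the open fingers (260 and 393), and the yellow ones are clear. I'll descend and grip.

```bash
python3 -m inch '[[45,[24,-0.5,-1],[0,0,0]],[45,[24,-0.5,-1],[0,0,0]],[45,[20,0,0],[0,0,0]],[45,[0,0,0],[0,0,0]]]' ; python3 down.py .531 -.4245 .056 -25
```

```text
time: 16.82
position: [0.5338, -0.4266, 0.0602]
tool_rot: [0.598, 0.377, -0.595, 0.383]
ft_force: [0.6, -0.0, 0.3]
grip_width: 0.0448
[-0.8383  0.7939  1.3983  0.0025  0.9401 -0.4028] [ 0.5338 -0.4266  0.0602] tilt 0.5482601663696653 [ 0.611  -0.0218  0.2709] 0.04483562509969364
shift [ 4.1751 -3.5213 -0.7498] turn [-0.0411  0.1018 -0.5387]
```

```bash
python3 -m inch '[[10,[2,0,0],[0,0,0]],[10,[0,0,0],[0,0,0]],[10,[0,0,0],[0,0,0]],[10,[0,0,0],[0,0,0]],[10,[0,0,0],[0,0,0]],[10,[0,0,0],[0,0,0]]]' 25; python3 down.py .531 -.4245 .056 -25
```

```text
time: 17.58
position: [0.5334, -0.427, 0.0605]
tool_rot: [0.597, 0.376, -0.595, 0.383]
ft_force: [-0.3, 1.0, -0.7]
grip_width: 0.0171
[-0.8388  0.7933  1.3988  0.0013  0.9396 -0.4028] [ 0.5334 -0.427   0.0605] tilt 0.5708825288084728 [-0.2746  1.0186 -0.6577] 0.01706377713772716
shift [ 4.4324 -3.2912 -1.3069] turn [-0.0232  0.1648 -0.5466]
```

```bash
python3 -m inch '[[10,[-10,0,0],[0,0,0]],[10,[-22,0,0],[0,0,0]],[10,[-30,0,0],[0,0,0]],[10,[-40,0,0],[0,0,0]],[10,[-40,0,0],[0,0,0]],[10,[-40,0,0],[0,0,0]],[10,[0,0,0],[0,0,0]]]' 25; python3 down.py .645 -.197 .24 -25
```

```text
time: 18.45
position: [0.5364, -0.4283, 0.2536]
tool_rot: [0.599, 0.371, -0.593, 0.388]
ft_force: [0.9, 0.1, -1.1]
grip_width: 0.0175
[-0.8382  0.5735  1.2521  0.0045  1.2903 -0.4024] [ 0.5364 -0.4283  0.2536] tilt 1.4963608690730903 [ 0.9383  0.1355 -1.1401] 0.0175020956894135
shift [  12.0804    0.163  -255.6395] turn [-0.0364  0.3497 -1.4549]
```

```bash
python3 -m inch '[[10,[0,0,-32],[0,0,-1.4]],[10,[0,0,-32],[0,0,0]],[10,[0,0,-32],[0,0,0]],[10,[0,0,-32],[0,0,0]],[10,[0,0,-32],[0,0,0]],[10,[0,0,-32],[0,0,0]],[10,[0,0,-30],[0,0,0]],[10,[0,0,-20],[0,0,0]],[10,[0,0,0],[0,0,0]]]' 25; python3 down.py .645 -.197 .24 -25; cat > pt.py <<'E'
from h import *
S=imaging.camera('side');T=imaging.camera('top')
o=get_obs();print(o['position'])
for t in("pin_tip","lug_slot","ear_hole","lock_pin"):
    print(t,*[[(np.round(d["pixel"],1),round(d["confidence"],2)) for d in imaging.tip_of(n,t)[:3]] for n in("side","top")])
import sys
cv2.imwrite(sys.argv[1],np.hstack([cv2.resize(S[120:240,300:380,::-1],(400,600),interpolation=2),cv2.resize(T[130:250,215:295,::-1],(400,600),interpolation=2)]))
E
python3 pt.py pics/p1.png
```

```text
time: 19.58
position: [0.64, -0.2011, 0.2434]
tool_rot: [-0.594, -0.381, 0.599, -0.378]
ft_force: [-0.3, -0.6, 0.0]
grip_width: 0.0173
[-0.4688  0.5749  1.2785 -0.0042  1.2954 -0.0287] [ 0.64   -0.2011  0.2434] tilt 0.4748634363557876 [-0.2747 -0.6132  0.0246] 0.017318710103937242
shift [ 3.367   2.7592 -5.8547] turn [-0.151   0.2163  0.4228]
[ 0.6395 -0.2028  0.2436]
pin_tip [(array([275.3, 330.8]), 0.77), (array([341.7, 167.7]), 0.67), (array([279.7, 307.3]), 0.67)] [(array([247.7, 191.3]), 0.58)]
lug_slot [(array([345.8, 182.1]), 0.76), (array([377.8, 393.1]), 0.59)] [(array([253.1, 195.2]), 0.75)]
ear_hole [(array([344.4, 184.2]), 0.65), (array([331.7, 250.5]), 0.45)] [(array([255.6, 195.5]), 0.71)]
lock_pin [(array([271.8, 313.7]), 0.81), (array([276.4, 289.6]), 0.52), (array([345.5, 148.7]), 0.49)] [(array([369.6, 298.5]), 0.63), (array([249.9, 180.7]), 0.5), (array([339.5, 288.8]), 0.45)]
```

View pics/p1.png

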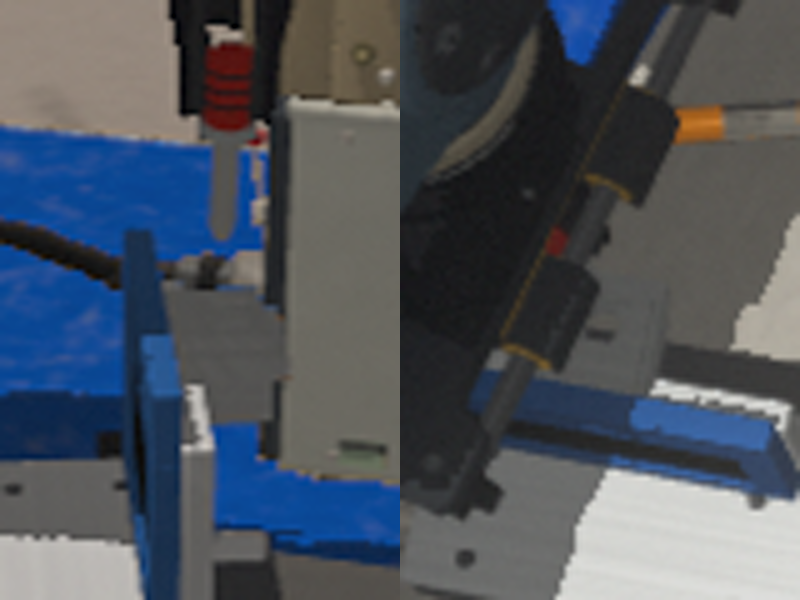

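```bash
python3 - <<'E'
from h import *
o=get_obs();M=R.from_quat(o['tool_rot']).as_matrix();X=M[:,0]
tip=o['position']+X*.0525;col=o['position']+X*.0105;top=col-X*.034
print(o['position'],"tip",tip,proj("side",tip),"collar",proj("side",col),"headtop",proj("side",top),proj("top",top))
# initial pin: collar at known z .05, head top .084
for x,y in((.531,-.4245),(.534,-.427)): print(proj("side",[x,y,.084]),proj("top",[x,y,.084]))
for x,y in((.645,-.196),(.644,-.200)): print("ear",proj("side",[x,y,.149]),proj("top",[x,y,.149]),"slot",proj("side",[x,y,.157]),proj("top",[x,y,.157]))
# ear hole dark blob in saved initial images
for n,(cx,cy) in(("side",(346,187)),("top",(254,194))):
    g=cv2.cvtColor(cv2.imread(f"pics/{n}0.png"),cv2.COLOR_BGR2GRAY);print(n);print(g[cy-7:cy+8,cx-8:cx+9])
E
```

```text
[ 0.6397 -0.2031  0.2443] tip [ 0.6393 -0.2031  0.1918] [344.7965 166.8604] collar [345.4308 146.1129] headtop [345.9642 128.6639] [244.406  178.6121]
[321.2124 288.2787] [376.3045 256.5512]
[323.3803 288.8616] [377.5372 254.9973]
ear [345.9952 185.1966] [253.9726 194.1008] slot [346.0884 181.4919] [253.1593 193.022 ]
ear [346.1294 186.1292] [256.1106 194.5748] slot [346.2234 182.4163] [255.3178 193.5003]
side
[[ 59  38  23  23  21  54  73  78  88  92  93  96  97  99  75  33  36]
 [ 52  29  15  16  12  47  66  72 104 124 124 125 125 139 149 148 151]
 [175 176 175 174 173 174 174 175 176 178 177 176 175 177 179 181 185]
 [185 185 184 181 182 184 184 185 184 184 183 181 181 180 181 182 185]
 [182 183 181 178 178 177 172 172 176 180 182 182 180 179 179 180 183]
 [182 183 181 191 180 150 154 154 155 173 184 181 178 179 179 179 180]
 [182 183 182 178 155 126 113 103 106 116 131 152 170 178 179 179 180]
 [182 183 183 181 160 115  86  86  93 100 108 122 156 178 179 179 180]
 [180 182 182 182 177 171 161 139 131 136 148 166 178 179 179 179 179]
 [180 182 183 182 179 179 179 178 179 179 180 1
[... 749 characters left out ...]
172 173 160 150 129 110 122 139 134 133 158 169 173 172 171]
 [171 171 172 173 152 123 105 131 163 170 172 169 155 162 170 172 171]
 [172 171 171 166 146 108 135 158 162 163 165 168 162 165 172 174 171]
 [169 170 172 165 142  99  79  77  85  88  88 149 155 165 172 174 172]
 [169 168 168 168 142 113  71  54  56  61  62  71 121 163 172 173 173]
 [166 165 166 167 155 133  81  58  56  59  60  93 145 169 175 175 173]
 [169 168 168 165 166 150 119  91  80  91  98 141 166 170 171 172 172]
 [171 172 170 169 169 170 161 157 149 145 160 164 165 166 167 168 169]
 [173 174 173 173 173 173 173 171 171 170 170 169 168 168 166 165 165]
 [173 176 174 174 174 174 173 174 173 172 173 173 172 172 171 171 171]]
```

```bash
python3 down.py .645 -.1975 .22 -25
```

```text
[-0.4718  0.5739  1.2779 -0.0041  1.2958 -0.0286] [ 0.6397 -0.2031  0.2443] tilt 0.4110602238303409 [ 0.5432 -0.4636 -1.1359] 0.017355742038113426
shift [24.2505  2.5566 -7.4357] turn [-0.3299  0.2146  0.3506]
```

```bash
python3 -m inch '[[10,[0,2.5,-7.5],[0,0.2,0.4]],[10,[0,0,0],[0,0,0]],[10,[0,0,0],[0,0,0]],[10,[12,0,0],[0,0,0]],[10,[0,0,0],[0,0,0]],[10,[0,0,0],[0,0,0]]]'; python3 down.py .645 -.1975 .21 -25
```

```text
time: 20.82
position: [0.6453, -0.197, 0.231]
tool_rot: [0.598, 0.378, -0.597, 0.378]
ft_force: [0.3, -0.6, -0.7]
grip_width: 0.0171
[-0.4615  0.5882  1.2889 -0.      1.2638 -0.0194] [ 0.6453 -0.197   0.231 ] tilt 0.038547163546331836 [ 0.2596 -0.562  -0.7476] 0.01712832356610246
shift [21.0131 -0.0796  0.5972] turn [-0.3308  0.003  -0.0384]
```

```bash
python3 -m inch '[[10,[10,0,0],[0,0,0]],[10,[8,0,0],[0,0,0]],[10,[0,0,0],[0,0,0]],[10,[0,0,0],[0,0,0]]]'; python3 down.py .645 -.1975 .21 -25; python3 - <<'E'
from h import *
S=imaging.camera('side');T=imaging.camera('top')
o=get_obs();X=R.from_quat(o['tool_rot']).as_matrix()[:,0]
print("pred tip",proj("side",o['position']+X*.0525))
cv2.imwrite('pics/p2.png',cv2.resize(S[110:210,310:390,::-1],(480,600),interpolation=2))
E
```

```text
time: 21.32
position: [0.6451, -0.1971, 0.2113]
tool_rot: [-0.597, -0.378, 0.598, -0.378]
ft_force: [-0.4, -0.1, -1.2]
grip_width: 0.0171
[-0.4617  0.6074  1.3095 -0.0001  1.2247 -0.0194] [ 0.6451 -0.1971  0.2113] tilt 0.004380182329665084 [-0.4098 -0.0745 -1.2026] 0.017055648258926137
shift [1.339  0.0614 0.4418] turn [-0.341   0.0044  0.0002]
pred tip [346.3343 180.7845]
```

View pics/p2.png

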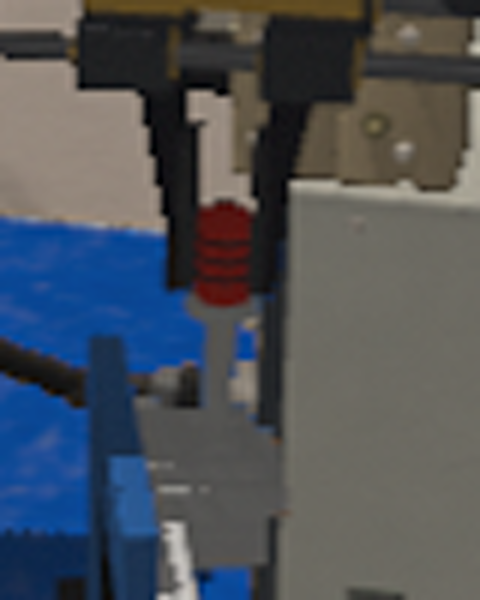

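The shank stands over the lug, which is in shadow. I'll descend in steps, watching the force.

```bash
for i in 1 2; do python3 -m inch '[[10,[6,0,0],[0,0,0]],[10,[0,0,0],[0,0,0]],[10,[0,0,0],[0,0,0]]]' | grep -E "pos|force|width"; done; python3 down.py .645 -.1975 .21 -25
```

```text
position: [0.6454, -0.1972, 0.2056]
ft_force: [0.2, -0.4, -0.2]
grip_width: 0.0175
position: [0.6454, -0.1971, 0.1991]
ft_force: [-0.5, -0.1, 0.2]
grip_width: 0.0177
[-0.4617  0.6198  1.3217 -0.0001  1.1991 -0.0194] [ 0.6454 -0.1971  0.1991] tilt 0.05970453046295011 [-0.473  -0.1312  0.2371] 0.01769732484984842
shift [-10.877   -0.1734   0.494 ] turn [-0.3389  0.0044 -0.0595]
```

```bash
for i in 1 2 3; do python3 -m inch '[[10,[7,0,0],[0,0,0]],[10,[0,0,0],[0,0,0]],[10,[0,0,0],[0,0,0]]]' | grep -E "pos|force|width"; done; python3 down.py .645 -.1975 .1675 -25
```

```text
position: [0.6454, -0.1972, 0.1916]
ft_force: [0.5, -0.2, -1.5]
grip_width: 0.0174
position: [0.6454, -0.1972, 0.1841]
ft_force: [-0.0, 1.5, 0.0]
grip_width: 0.0176
position: [0.6454, -0.1972, 0.1766]
ft_force: [-0.6, 0.9, -0.6]
grip_width: 0.0175
[-0.4617  0.6439  1.3421 -0.      1.1545 -0.0194] [ 0.6454 -0.1972  0.1766] tilt 0.05961641223052479 [-0.5774  0.8886 -0.5638] 0.017520662240863433
shift [ 9.0601 -0.2688  0.469 ] turn [-0.3412  0.0032 -0.0595]
```

```bash
python3 -m inch '[[10,[6,0,0],[0,0,0]],[10,[0,0,0],[0,0,0]],[10,[0,0,0],[0,0,0]]]' | grep -E "pos|force|width"; for i in 1 2; do python3 -m inch '[[10,[2,0,0],[0,0,0]],[10,[0,0,0],[0,0,0]]]' | grep -E "pos|force|width"; done
```

```text
position: [0.6455, -0.1972, 0.1702]
ft_force: [0.6, -0.3, 0.1]
grip_width: 0.0171
position: [0.6455, -0.1972, 0.1682]
ft_force: [-0.1, -0.2, -0.9]
grip_width: 0.0175
position: [0.646, -0.1975, 0.1677]
ft_force: [0.2, -0.0, -0.4]
grip_width: 0.0173
```

```bash
for i in 1 2; do python3 -m inch '[[10,[2,0,0],[0,0,0]],[10,[0,0,0],[0,0,0]]]' | grep -E "pos|force|width"; done
```

```text
position: [0.6463, -0.1976, 0.1675]
ft_force: [0.2, 0.1, -0.9]
grip_width: 0.0169
position: [0.6466, -0.1977, 0.1675]
ft_force: [-0.1, -0.2, -1.0]
grip_width: 0.0173
```

It stopped at the predicted seated height (0.1675). I'll release and rise.

```bash
python3 -m inch '[[40,[0,0,0],[0,0,0]],[40,[0,0,0],[0,0,0]],[40,[0,0,0],[0,0,0]],[40,[0,0,0],[0,0,0]],[40,[-15,0,0],[0,0,0]],[40,[-30,0,0],[0,0,0]],[40,[-30,0,0],[0,0,0]],[40,[-30,0,0],[0,0,0]],[40,[0,30,30],[0,0,0]],[40,[0,-50,0],[0,0,0]],[40,[0,-50,0],[0,0,0]],[40,[0,-50,0],[0,0,0]]]'; python3 pt.py pics/f.png; python3 -c "
from h import *
X=[.645,-.197,.157]
print(proj('side',X),proj('top',X),proj('side',[.645,-.197,.191]),proj('top',[.645,-.197,.191]))
for n in('side','top'):
  print([(np.round(d['pixel'],1),round(d['confidence'],2)) for d in imaging.tip_of(n,'carrier')[:2]])"
```

```text
time: 26.18
position: [0.5274, -0.1764, 0.2773]
tool_rot: [0.6, 0.374, -0.595, 0.382]
ft_force: [1.6, 0.5, 0.5]
grip_width: 0.0398
[ 0.5222 -0.1727  0.2764]
pin_tip [(array([277.6, 333.6]), 0.92), (array([278.9, 309.8]), 0.86)] []
lug_slot [(array([346.9, 180.2]), 0.65), (array([334.1, 252.9]), 0.51)] [(array([253.6, 194.7]), 0.94)]
ear_hole [] [(array([253.1, 195.5]), 0.83)]
lock_pin [(array([278. , 289.2]), 0.73), (array([350.3, 184.6]), 0.67), (array([274.3, 315.1]), 0.53)] [(array([264.3, 222.7]), 0.62), (array([338.2, 287.6]), 0.54), (array([255.8, 189.7]), 0.47)]
[346.2444 181.7072] [253.6999 193.0093] [346.6519 165.6286] [250.0823 188.1794]
[(array([328.2, 207.8]), 0.76)]
[(array([257.4, 218.9]), 0.73)]
```

View pics/f.png

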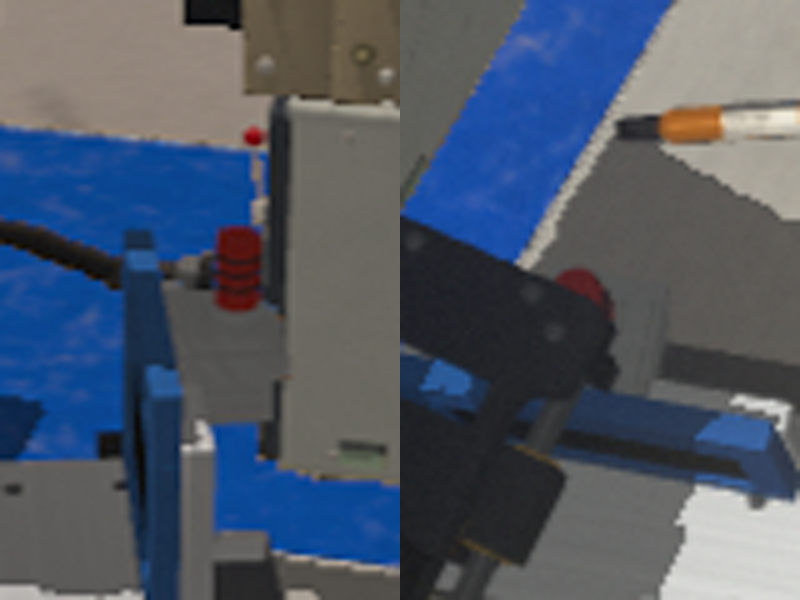

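The red head stands on the lug. Its top is at side (347.6,165.6), against 165.6 predicted for a seated collar, and the carrier is upright. The gripper is clear, at z 0.276 behind the stand.

```bash
python3 -m inch '[[40,[-20,0,0],[0,0,0]],[40,[0,0,0],[0,0,0]],[40,[0,0,0],[0,0,0]]]'; python3 -c "
from rig import robot
print(robot.hand_in())"
```

```text
time: 27.15
position: [0.5287, -0.1767, 0.295]
tool_rot: [0.599, 0.375, -0.596, 0.381]
ft_force: [0.0, -1.2, 0.1]
grip_width: 0.0405
the job is handed in; nothing more can be done
None
```

The carrier is upright against the backrest and the red-headed pin is seated through the lug and the ear; I handed the job in at about 27 s.

- **Carrier:** I lifted it from beneath its near edge with the fingertips. After tipping, gentle pushes high and low both met it at the same distance from the backrest. Its origin measured 11.9 mm before the backrest and 105.6 mm above the bench, against 12 and 105 mm nominal.
- **Pin:** I took it from the grey block and lowered it without any noticeable force. It stopped at tool height 0.1675 m, which is the height computed for the collar sitting on the lug. After release, the top of its head showed at row 165.6 in the side picture, as predicted for a seated pin.

**Checks that disagreed or were weak:**
- The networks were several millimetres apart on the ear hole's height and sideways position, so I averaged their readings with my own measurement of the hole. They also reported the pin's position inconsistently.
- After the pin went in, I judged the carrier only from the last pictures. It looked upright, though the networks' carrier origin came out about 3 to 4 pixels from the earlier reading. The gripper covered part of the top view.
- The collar does not stand out from the grey lug in the last picture, so seating rests on the stop height and the head's height.
- I did not measure the bystanders again. Nothing touched them as far as I saw.

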